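# Find the set-screw flat and hold the sprocket on it

## Robot

A 7-joint arm with a two-finger parallel gripper is mounted at the origin on the work surface. World frame = base frame: x ahead of the robot, y to its left, z up, the work surface at z = 0. Lengths are in m, angles in rad, forces in N, time in s.
With the tool pointing down it reaches from about 0.4 to 0.85 m from the base axis. Payload 10.4 kg.
Tool frame: the origin (TCP) lies between the finger pads; the fingertips stand 22 mm ahead of it and the grasp point (between the pads) lies 3 mm ahead of it; z points along the fingers, y is the line along which they close (so a half turn about z gives the same grasp; the last joint's range is limited). The gripper opens to 85 mm and grips with 20 to 120 N. Pads are 22 mm wide; open, the fingers measure 114 mm over their backs; the gripper's body (76 mm by 85 mm) begins 54 mm behind the grasp point. The pads swing forward as they close: fully open they stand 13 mm farther back than shut.
Start: joints at [1.213, 0.332, -0.065, 1.46, 0.022, 1.35, -0.088], TCP at [0.205, -0.59, 0.253] pointing down, gripper open.
Joint ranges: [-2.6, 2.6], [-0.5, 2.12], [-1.47, 1.34], [0.16, 2.42], [-1.27, 4.41], [0.06, 2.06], [-2.6, 2.6]. Speed limits (rad/s): [2.22, 2.22, 2.79, 2.79, 3.14, 3.14, 3.14].

## Interface

Orientations are given as a unit quaternion [x, y, z, w].
In Python, from workcell import manip, camera, ticket, boxes_of, outline_of gives the robot as it stands.
- The arm moves only by the tool carry_out, never from a script. Its argument "deltas" is a list of rows, each a list of 5 numbers: the shift along the tool's x, y, z as a fraction of full scale, then the turn about the tool's z as a fraction of full scale, then the opening, from -1 (shut) to 1 (fully open), so that 0 is half open. In form: [[tx, ty, tz, spin, gripper], ...]. A call has 1 to 20 rows; each row is the pose to reach, as a shift and turn from the pose commanded when the call began, along the tool's axes at that moment; what a row does not reach only later rows make up. Full scale, the value 1, is 150 mm for a shift and 30 degrees for a turn. A row lasts 1/8 s, in which the tool goes at most 62.5 mm and 10.7 degrees, less where a joint would pass 70% of its speed; a pose out of reach is approached as far as the arm can. A call with a number of a shift or a turn outside -1 to 1 is refused whole. A call with a gripper value outside its range is refused whole. The fingers move at their own pace and stop on an object; "force" is the grip in N (left out, the last holds). Time passes only in rows, so rows that repeat a pose let the fingers close. It gives the time, the measured TCP pose, the force, the opening and the grip force at its end, in the units of the state.
- manip.get_obs(): the state, without advancing time (a new reading comes with each control period).
- camera(name): name is "side" or "top"; returns a dict with "img" (384x512x3 uint8, red, green, blue), "depth" (384x512 float32, m along the optical axis (not along the pixel's ray), 0 where there is no reading), "vertical_fov" (degrees; the focal length in pixels is half the picture's height over the tangent of half this angle, whatever the lens; pixels are square), "cx", "cy" (the principal point, pixels), "k1" (the pictures are not rectified: a ray, as slopes to the right and down, at radius r is drawn at 1 + k1 r^2 times it, then the intrinsics apply), "R" (3x3) and "t" (3): a world point X has camera coordinates R X + t. Camera axes: x right, y down, z forward; pixel columns grow to the right and rows downward; lengths in m; the calibration is good to about 2 mm. A picture is of the moment at which its call begins.
- ticket.hand_in(): hands the job in; it is judged then, once.
Trained networks look in a picture, given as the dict that the camera call returned (one of the last four; its "shot" number tells which), for a name from the list of things; names that differ only in an ending like _2 or _b are one class to them, and where a whole thing is asked for, a point or a joint stands for the part that bears it (a point fixed in the world has none). Each returns a list of dicts, best first, with "conf" (0 to 1); they miss things now and then, are a little off and sometimes report something else, mostly with a low value. They report only what shows in the picture. A call takes as long as a camera call.
- boxes_of(query, picture): "position" ([x, y, z] in m, in world coordinates, good to about 4 mm: the middle of the surface that is visible of it).
- outline_of(query, picture): "region" (384x512 bool, what is visible of it).
The state is a dict: "clock": time; "joint_pos": joint angles; "joint_velocities": joint speeds; "tau": joint torques, N m; "position": TCP position; "ee_rot": TCP orientation; "ft_force": force on the tool from outside, world axes, zero at the start; "torque": the same for the moment, N m; "grip_width": opening from 0.0 (shut) to 1.0 (fully open); "grasp_force": force on a finger pad.
Only numpy, scipy, OpenCV 4.12 (cv2) and the standard library are available. Lean on these libraries where they do the work, as an engineer would, in place of code of your own. Each camera call takes 0.05 s, during which the arm holds its last target. There are 200 camera calls.

## Task

With the fingers on the bare shaft of the red gearbox, feel for its flat and turn the shaft until the flat faces squarely the way the yellow pointer points. Then take the steel sprocket by its hub, lower it upright over the shaft with its brass set screw facing the flat and move it sideways until the screw's tip presses, not hard, on the flat at the black dimple. Finish while still gripping it there, screw pressed on the dimple, neither lowered to the bottom nor let go, and leave the other things on the bench where they are.

Things in the scene. Friction and masses are not known exactly. Their poses are not given: they have to be found in the camera images.
- shaft (a joint): turn of the vertical steel gearbox shaft, rad: 0 when its flat faces the way the pointer points, positive anticlockwise seen from above; starts at 0.5 to 1.5; light friction (0.06 N m), stays where left. 24 in diameter; lowest 25 fully round, upper 60 with one bright flat 9 from the axis, 16 wide: 21 across flat and back, 24 elsewhere. White line on its end runs from axis to flat. Sizes in mm
- dimple (a point): black painted spot (no hollow) in the middle of the flat, on its surface, 9 from the shaft's axis and 30 below the shaft's top end (133 above the bench); x axis points straight out of the flat, away from the shaft's axis, z up; turns with the shaft. Sizes in mm
- shaft_top (a point): centre of the shaft's top end, on its axis, 163 above the bench, 85 above the gearbox's round boss (60 across, top 78 above the bench); axes are the gearbox's: x points level the way the pointer points, z up; does not turn with the shaft. Sizes in mm
- pointer (a point): tip of the flat yellow arrow on the gearbox's top, 67 from the shaft's axis, 73 above the bench; x axis points the way the arrow points (away from the shaft). The red gearbox is fixed to the bench, 180 (x) by 140 (y), cover top at 70, with a stub shaft out of its -y side to 100 from the axis. Sizes in mm
- hub (a point): sprocket: point on its axis half-way up, 18 above its underside. Toothed disc 76 across, 7 thick at the bottom; above it a hub 46 across to grip, top at 36. Round bore 28 across right through (2 mm play all round on the shaft). x axis points from the axis to the set screw, a white line on the hub's top marks that side; z up. 0.27 to 0.44 kg, stands hub up on the bench. Sizes in mm
- screw_tip (a point): inner tip of the brass set screw, 11 from the sprocket's axis, 22 above its underside. The screw is a level pin 6 thick along the sprocket's x, its outer end 3.5 out of the hub. The tip juts 3 into the bore, so the sprocket passes over the shaft only with the screw facing the flat (2 from touching it when centred); below the flat it catches on the round part. Sizes in mm
- sprocket: the same sprocket, origin at the centre of its underside, same axes. Sizes in mm
- wrench: steel spanner lying on the bench beyond the work; bystander, leave it alone. Origin at its underside, sizes in mm
- screwdriver: screwdriver lying at the front left; bystander, leave it alone. Origin at its underside, sizes in mm
- grease_tin: blue closed tin, 70 across, 85 tall, back left; bystander, leave it alone. Origin at its underside, sizes in mm
- bearing: bare aluminium-coloured ring, 52 outside, 25 bore, 15 high, lying flat near the robot; no hub, no screw: not the sprocket; bystander, leave it alone. Origin at its underside, sizes in mm
- mug: white mug, 80 across, 90 tall, right; bystander, leave it alone. Origin at its underside, sizes in mm
- bolt_jar: jar with red cap, 64 across, 90 tall, at the back; bystander, leave it alone. Origin at its underside, sizes in mm
- brush: brush lying at the front right; bystander, leave it alone. Origin at its underside, sizes in mm

How it is judged:
By the outcome, as a careful person would: the job done as asked, in the order asked, and still so for the second after the job is handed in, while the arm keeps its last pose, push and grip.
It also fails if it takes over 53 s, if anything falls off the work surface, if the arm or the gripper's body presses on something with over 40 N, if the wrist force passes 120 N, or if a joint passes its speed limit or range.

## Working session

There is one attempt and no reset: what is moved stays moved. The work goes in short steps, Python scripts to look and compute and a tool call to move; the robot and the scene stay as the last step left them, time stands still between calls to the robot, and variables do not carry over. Pictures are saved under pics/ and viewed, at most 10 in all, crops included, and the job is handed in when it is done.

Besides the shell and the picture viewer there is one more tool, called after "Emit:" in YAML: its name, and indented under it one key for each argument. carry_out: Moves the arm, as the interface text tells. Its arguments: {"type":"object","properties":{"deltas":{"type":"array","items":{"type":"array","items":{"type":"number"}}},"force":{"type":"number"}},"required":["deltas"]}

```bash
mkdir -p pics; cat > h.py <<'E'
import numpy as np, cv2
from workcell import manip, camera, ticket, boxes_of, outline_of
from scipy.spatial.transform import Rotation as Ro
def f_of(c): return c["img"].shape[0]/2/np.tan(np.radians(c["vertical_fov"])/2)
def K(c): f=f_of(c); return np.array([[f,0,c["cx"]],[0,f,c["cy"]],[0,0,1.]])
def ray(c,u,v):
    f=f_of(c); d=np.array([(u-c["cx"])/f,(v-c["cy"])/f]); x=d.copy()
    for _ in range(20): x=d/(1+c["k1"]*(x@x))
    return np.array([x[0],x[1],1.])
def at_z(c,u,v,z):
    R,t=np.array(c["R"]),np.array(c["t"]); o=-R.T@t; d=R.T@ray(c,u,v); return o+d*(z-o[2])/d[2]
def at_depth(c,u,v):
    R,t=np.array(c["R"]),np.array(c["t"]); return R.T@(ray(c,u,v)*c["depth"][int(round(v)),int(round(u))]-t)
def proj(c,X):
    p=np.array(c["R"])@np.array(X)+c["t"]; p=p[:2]/p[2]; p=p*(1+c["k1"]*(p@p)); f=f_of(c); return np.array([f*p[0]+c["cx"],f*p[1]+c["cy"]])
def save(c,name,crop=None,s=1):
    im=cv2.cvtColor(c["img"],cv2.COLOR_RGB2BGR)
    if crop: u0,v0,u1,v1=crop; im=im[v0:v1,u0:u1]
    cv2.imwrite("pics/"+name,cv2.resize(im,None,fx=s,fy=s,interpolation=cv2.INTER_CUBIC))
def st():
    o=manip.get_obs(); T=Ro.from_quat(o["ee_rot"]).as_matrix()
    print("t",round(o["clock"],2),"pos",np.round(o["position"],4),"x",np.round(T[:,0],3),"y",np.round(T[:,1],3),"z",np.round(T[:,2],3),"F",np.round(o["ft_force"],1),"M",np.round(o["torque"],2),"w",np.round(o["grip_width"],3),"g",np.round(o["grasp_force"],1))
    return o,T
E
python3 - <<'E'
from h import *
st()
A=camera("top");B=camera("side")
cv2.imwrite("pics/a.png",cv2.cvtColor(A["img"],cv2.COLOR_RGB2BGR));cv2.imwrite("pics/b.png",cv2.cvtColor(B["img"],cv2.COLOR_RGB2BGR))
for c in (A,B):
  print(f_of(c),c["k1"],np.round(-np.array(c["R"]).T@c["t"],3))
  for q in ("shaft","shaft_top","dimple","pointer","hub","screw_tip","sprocket","bearing","mug","bolt_jar","grease_tin","brush","screwdriver","wrench"):
    r=boxes_of(q,c); print(q,[(np.round(d["position"],3).tolist(),round(d["conf"],2),proj(c,d["position"]).round().tolist()) for d in r[:2]])
E
```

```text
t 0.0 pos [ 0.2053 -0.59    0.2525] x [ 0.944  0.329 -0.   ] y [ 0.329 -0.944 -0.001] z [-0.001  0.001 -1.   ] F [-0.6 -0.4 -0.7] M [ 0.05 -0.    0.01] w 1.001 g 0.0
395.0589425933782 -0.09720230919761123 [ 0.39  -0.003  1.14 ]
shaft [([0.729, -0.176, 0.088], 0.51, [326.0, 132.0])]
shaft_top [([0.484, 0.145, 0.067], 0.64, [207.0, 218.0]), ([0.553, -0.194, 0.008], 0.33, [328.0, 199.0])]
dimple [([0.686, 0.012, 0.006], 0.57, [258.0, 153.0]), ([0.485, 0.15, 0.164], 0.49, [200.0, 214.0])]
pointer [([0.482, 0.147, 0.074], 0.91, [206.0, 218.0]), ([0.55, -0.201, 0.011], 0.58, [330.0, 200.0])]
hub [([0.553, -0.2, 0.003], 0.94, [329.0, 199.0])]
screw_tip [([0.551, -0.204, 0.008], 0.58, [331.0, 200.0])]
sprocket [([0.551, -0.195, 0.008], 0.82, [328.0, 200.0]), ([0.656, 0.362, 0.083], 0.71, [132.0, 154.0])]
bearing [([0.382, -0.02, 0.018], 0.74, [266.0, 257.0]), ([0.485, 0.143, 0.066], 0.37, [208.0, 218.0])]
mug [([0.683, -0.401, 0.046], 0.85, [401.0, 154.0]), ([0.479, 0.152, 0.073], 0.26, [204.0, 220.0])]
bolt_jar [([0.731, -0.176, 0.088], 0.56, [325.0, 131.0])]
grease_tin [([0.658, 0.363, 0.0
[... 571 characters left out ...]
)]
hub [([0.554, -0.212, 0.01], 0.9, [259.0, 278.0])]
screw_tip [([0.554, -0.213, 0.008], 0.64, [259.0, 279.0])]
sprocket [([0.554, -0.214, 0.004], 0.56, [259.0, 280.0])]
bearing [([0.384, -0.03, 0.016], 0.46, [200.0, 226.0])]
mug [([0.674, -0.391, 0.049], 0.61, [315.0, 334.0]), ([0.487, 0.149, 0.131], 0.48, [233.0, 159.0])]
bolt_jar [([0.725, -0.2, 0.07], 0.58, [324.0, 261.0])]
grease_tin [([0.661, 0.344, 0.071], 0.56, [280.0, 135.0])]
brush [([0.37, -0.367, 0.017], 0.74, [188.0, 334.0])]
screwdriver [([0.322, 0.276, 0.017], 0.78, [186.0, 160.0]), ([0.689, 0.01, 0.008], 0.33, [298.0, 216.0])]
wrench [([0.69, 0.012, 0.009], 0.69, [298.0, 216.0]), ([0.676, -0.395, 0.05], 0.6, [316.0, 335.0])]
```

View pics/a.png

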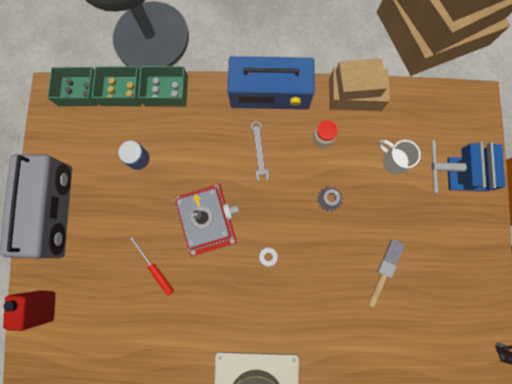

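View pics/b.png

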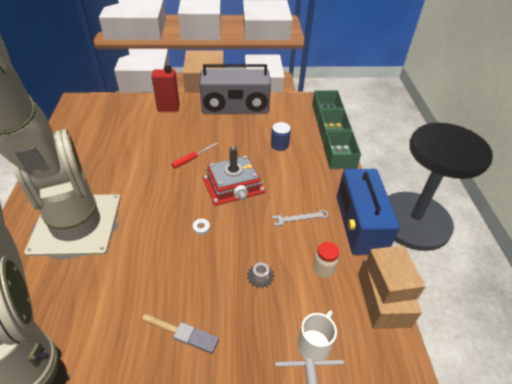

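The gearbox is around (205,218) in the top view, with its arrow at (197,199). The sprocket is at (329,199). I'll zoom in on both in each camera.

```bash
python3 - <<'E'
from h import *
A=camera("top");B=camera("side")
def cr(c,u,v,r=32):
    im=cv2.cvtColor(c["img"],cv2.COLOR_RGB2BGR)[v-r:v+r,u-r:u+r]; return cv2.resize(im,(300,300),interpolation=cv2.INTER_CUBIC)
P=np.vstack([np.hstack([cr(A,205,216,38),cr(A,329,199,19)]),np.hstack([cr(B,234,168,38),cr(B,260,273,19)])])
cv2.imwrite("pics/c.png",P)
# pointer by colour in top
hsv=cv2.cvtColor(A["img"],cv2.COLOR_RGB2HSV)
m=cv2.inRange(hsv,(18,130,120),(35,255,255)); m[:185]=0;m[240:]=0;m[:,:170]=0;m[:,240:]=0
v,u=np.nonzero(m); pts=np.array([at_z(A,a,b,.073)[:2] for a,b in zip(u,v)]); print(len(u),pts.mean(0))
C,ax=pts.mean(0),np.linalg.svd(pts-pts.mean(0))[2][0]; pr=(pts-C)@ax; print("arrow axis",ax,C+ax*pr.min(),C+ax*pr.max())
# base red mask -> rectangle angle
m=cv2.inRange(hsv,(0,150,80),(8,255,255))|cv2.inRange(hsv,(172,150,80),(180,255,255)); m[:175]=0;m[260:]=0;m[:,:165]=0;m[:,250:]=0
v,u=np.nonzero(m); pts=np.array([at_z(A,a,b,.01)[:2] for a,b in zip(u,v)],np.float32); print("rect",cv2.minAreaRect(pts))
# shaft top from depth
d=A["depth"]; L=[]
for v in range(200,235):
  for u in range(185,225):
    X=at_depth(A,u,v)
    if .15<X[2]<.18: L.append([u,v,*X])
L=np.array(L); print(len(L),L.mean(0).round(4)); print(A["img"][int(L[:,1].min())-1:int(L[:,1].max())+2,int(L[:,0].min())-1:int(L[:,0].max())+2].sum(2)//3, L[:,:2].min(0))
L=[]
for v in range(180,220):
  for u in range(310,350):
    X=at_depth(A,u,v)
    if .026<X[2]<.045: L.append([u,v,*X])
L=np.array(L,float); print(len(L),L.mean(0).round(4),L.min(0).round(3),L.max(0).round(3)); (x,y),r=cv2.minEnclosingCircle(L[:,2:4].astype(np.float32)); print(x,y,r)
E
```

```text
35 [0.5334315  0.17423008]
arrow axis [-0.94302994 -0.33270787] [0.54621777 0.17874117] [0.51803624 0.16879852]
rect ((0.485034316778183, 0.15861421823501587), (0.17945314943790436, 0.13926969468593597), 18.067123413085938)
74 [1.967432e+02 2.145270e+02 4.839000e-01 1.580000e-01 1.604000e-01]
[[150 148 145 147 147 148 153 162 168 169 168]
 [149 139 121 108 104 106 116 133 144 143 144]
 [146 123  97  87  85  86  89  98  97  86  85]
 [150 119  99 101 103  94  88  89  84  65  53]
 [162 141 132 143 143 117  96  91  88  72  58]
 [169 163 155 164 161 125  96  94  90  73  56]
 [169 157 141 138 135 109  93  92  89  71  56]
 [166 137 107  98  98  93  92  91  82  65  55]
 [164 137 106  89  88  91  89  84  72  58  53]
 [166 155 138 100  81  82  77  70  60  54  53]
 [169 168 159 112  70  66  61  58  55  57  56]
 [166 168 164 124  76  55  56  54  57  55  56]] [193. 210.]
134 [ 3.314403e+02  1.973881e+02  5.539000e-01 -2.007000e-01  3.360000e-02] [ 3.24e+02  1.90e+02  5.32e-01 -2.23e-01  2.60e-02] [ 3.39e+02  2.05e+02  5.75e-01 -1.79e-01  3.90e-02]
0.5540453195571899 -0.200912207365036 0.02266351319849491
```

View pics/c.png

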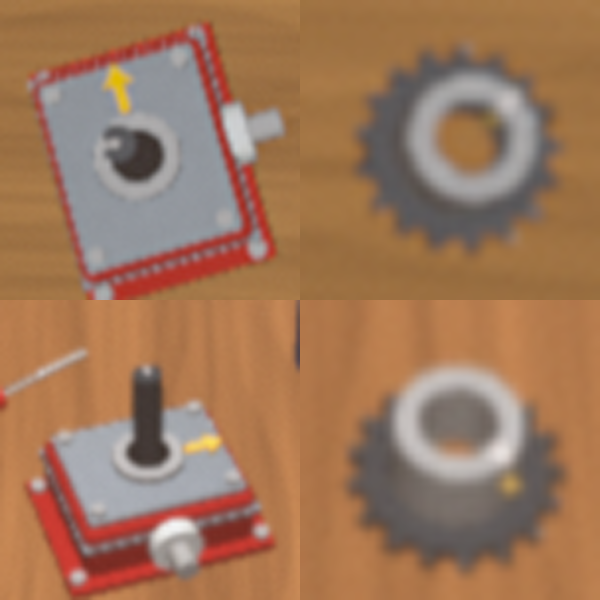

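The arrow heads about 18° left of +x. The shaft's white line points to about +y, so the flat is turned about 70°. The sprocket's mark points to about -49°.

Next I'll refine these angles and get the first move.

```bash
cat >> h.py <<'E'
def goto(p,yaw_deg):
    """fractions (tool axes) from here to p with tool y at yaw_deg"""
    o,T=st(); d=T.T@(np.array(p)-o["position"])/.15
    y=np.degrees(np.arctan2(T[1,1],T[0,1])); s=-((yaw_deg-y+180)%360-180)/30
    print("yaw",round(y,2),"need",d.round(4),"spin",round(s,4),"joints",np.round(o["joint_pos"],2))
E
python3 - <<'E'
from h import *
A=camera("top");B=camera("side")
for c,n in((A,"top"),(B,"side")):
  # sprocket marks: brightest spot near hub top, at z=.036 and brass colour
  for nm,ctr,R0,z in (("spr",(.554,-.201),.025,.036),("shaft",(.484,.158),.0125,.163)):
    W=[]
    for i in np.arange(-R0,R0+1e-6,.0005):
      for j in np.arange(-R0,R0+1e-6,.0005):
        if i*i+j*j<R0*R0:
          q=proj(c,[ctr[0]+i,ctr[1]+j,z]); W.append([i,j,cv2.getRectSubPix(c["img"],(1,1),tuple(map(float,q))).sum()])
    W=np.array(W); g=W[W[:,2]>np.percentile(W[:,2],95)]; m=g[:,:2].mean(0)
    print(n,nm,m*1000,np.degrees(np.arctan2(m[1],m[0])),g[:,:2].std(0)*1000)
    im=np.zeros((61,61),np.uint8)
    for a,b,w in W: im[30-int(round(a/R0*30)),30-int(round(b/R0*30))]=min(255,w/3)
    cv2.imwrite(f"/tmp/{n}{nm}.png",cv2.resize(cv2.dilate(im,np.ones((2,2))),(300,300)))
P=np.vstack([np.hstack([cv2.imread(f"/tmp/{n}{m}.png") for m in("spr","shaft")]) for n in("top","side")]); cv2.imwrite("pics/d.png",P)
goto([.484,.158,.25],85)
E
```

```text
top spr [ 8.94808743 -4.60245902] -27.21907623619433 [10.60576625 11.19479873]
top shaft [-0.39795918  9.72959184] 92.34220298660361 [1.92321901 2.65361552]
side spr [14.3380829  -6.63471503] -24.831573755126573 [10.57512358  6.54725644]
side shaft [3.4076087  8.03804348] 67.02620786012754 [0.98059805 2.03533153]
t 1.7 pos [ 0.2054 -0.5903  0.2534] x [ 0.944  0.329 -0.   ] y [ 0.329 -0.944  0.   ] z [ 0. -0. -1.] F [ 0.7 -0.5 -0.6] M [-0.04  0.02 -0.03] w 1.002 g 0.0
yaw -70.81 need [ 3.3937 -4.1011  0.022 ] spin -5.1938 joints [ 1.21  0.33 -0.06  1.46  0.02  1.35 -0.09]
```

View pics/d.png

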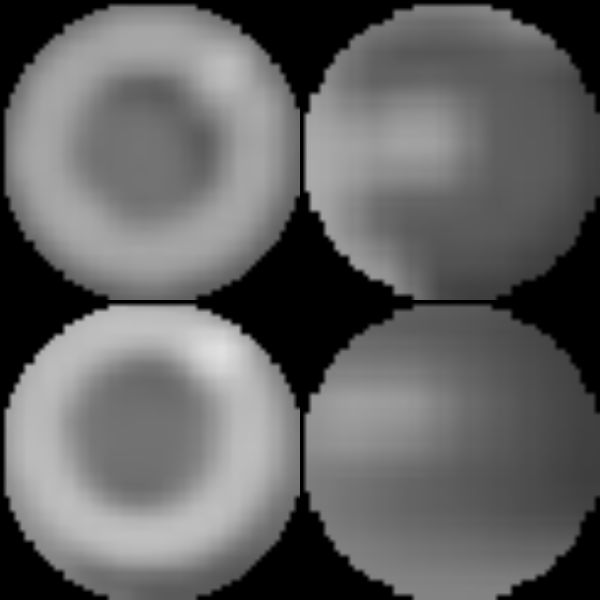

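Emit:
carry_out:
  deltas:
    - [0.95,-0.95,0,-1,1]
    - [0.95,-0.95,0,-1,1]
    - [0.95,-0.95,0,-1,1]
    - [0.95,-0.95,0,-1,1]
  force: 30

```text
clock: 2.2
position: [0.2955, -0.4055, 0.2539]
ee_rot: [0.908, 0.419, 0.0, 0.0]
ft_force: [-0.6, -0.9, 0.1]
grip_width: 0.998
grasp_force: 0.0
```

```bash
python3 -c "
from h import *
goto([.485,.158,.25],88)"
```

```text
t 2.2 pos [ 0.2955 -0.4055  0.2539] x [0.648 0.762 0.   ] y [ 0.762 -0.648  0.001] z [ 0.001 -0.    -1.   ] F [-0.6 -0.9  0.1] M [-0.06 -0.02 -0.03] w 0.998 g 0.0
yaw -40.4 need [ 3.6797 -1.4725  0.025 ] spin -4.2801 joints [ 1.09  0.07 -0.25  1.77  0.02  1.3   0.13]
```

Emit:
carry_out:
  deltas:
    - [1,0,0,-1,1]
    - [1,0,0,-1,1]
    - [1,0,0,-1,1]
    - [1,0,0,-1,1]

```text
clock: 2.7
position: [0.3923, -0.2943, 0.2535]
ee_rot: [0.77, 0.638, 0.0, 0.0]
ft_force: [0.3, 0.5, 0.4]
grip_width: 1.002
grasp_force: 0.0
```

```bash
python3 -c "
from h import *
goto([.485,.158,.25],88)"
```

```text
t 2.7 pos [ 0.3923 -0.2943  0.2535] x [ 0.185  0.983 -0.   ] y [ 0.983 -0.185  0.   ] z [ 0. -0. -1.] F [0.3 0.5 0.4] M [0.   0.01 0.01] w 1.002 g 0.0
yaw -10.65 need [3.0779 0.0501 0.0231] spin -3.2883 joints [ 0.94  0.06 -0.4   1.79  0.02  1.3   0.35]
```

Emit:
carry_out:
  deltas:
    - [1,0.05,0,-1,1]
    - [1,0.05,0,-1,1]
    - [1,0.05,0,-1,1]
    - [1,0.05,0,-1,1]

```text
clock: 3.2
position: [0.4268, -0.1493, 0.2536]
ee_rot: [0.58, 0.815, -0.0, 0.0]
ft_force: [0.2, -1.3, 0.3]
grip_width: 1.002
grasp_force: 0.0
```

Emit:
carry_out:
  deltas:
    - [1,0.5,0,-1,1]
    - [1,0.5,0,-1,1]
    - [1,0.5,0,-1,1]
    - [1,0.5,0,-1,1]

```text
clock: 3.7
position: [0.4487, 0.0177, 0.2535]
ee_rot: [0.349, 0.937, 0.0, 0.0]
ft_force: [-0.3, -0.7, 0.4]
grip_width: 0.999
grasp_force: 0.0
```

```bash
python3 -c "
from h import *
goto([.485,.158,.25],88)"
```

```text
t 3.7 pos [0.4487 0.0177 0.2535] x [-0.757  0.654 -0.   ] y [0.654 0.757 0.001] z [ 0.001  0.    -1.   ] F [-0.3 -0.7  0.4] M [-0.05 -0.    0.03] w 0.999 g 0.0
yaw 49.17 need [0.4285 0.8659 0.024 ] spin -1.2943 joints [ 0.62 -0.03 -0.74  1.87 -0.02  1.3   0.75]
```

Emit:
carry_out:
  deltas:
    - [0.43,0.87,0,-1,1]
    - [0.43,0.87,0,-1,1]
    - [0.43,0.87,0,-1,1]
    - [0.43,0.87,0,-1,1]
    - [0.43,0.87,0,-1,1]

```text
clock: 4.32
position: [0.4854, 0.1548, 0.2529]
ee_rot: [0.098, 0.995, -0.001, -0.0]
ft_force: [0.7, -0.3, -1.1]
grip_width: 0.997
grasp_force: 0.0
```

```bash
python3 -c "
from h import *
goto([.485,.158,.143],90)"
```

```text
t 4.33 pos [0.4854 0.1548 0.2529] x [-0.981  0.196  0.   ] y [ 0.196  0.981 -0.001] z [-0.001 -0.001 -1.   ] F [ 0.7 -0.3 -1.1] M [-0.02 -0.02  0.05] w 0.997 g 0.0
yaw 78.7 need [0.0063 0.021  0.7324] spin -0.3765 joints [ 0.43  0.17 -0.9   1.72  0.14  1.32  0.87]
```

Emit:
carry_out:
  deltas:
    - [0.01,0.02,0,-0.37,1]
    - [0.01,0.02,0.3,-0.37,1]
    - [0.01,0.02,0.73,-0.37,1]
    - [0.01,0.02,0.73,-0.37,1]
    - [0.01,0.02,0.73,-0.37,1]

```text
clock: 4.95
position: [0.4848, 0.1604, 0.1457]
ee_rot: [-0.001, 1.0, 0.0, 0.001]
ft_force: [-0.4, -0.6, 0.9]
grip_width: 1.0
grasp_force: 0.0
```

```bash
python3 - <<'E'
from h import *
goto([.485,.158,.143],90)
c=camera("top");b=camera("side")
p=proj(c,[.485,.158,.163]).astype(int);q=proj(b,[.485,.158,.14]).astype(int)
def cr(c,u,v,r): return cv2.resize(cv2.cvtColor(c["img"],cv2.COLOR_RGB2BGR)[v-r:v+r,u-r:u+r],(400,400),interpolation=cv2.INTER_CUBIC)
cv2.imwrite("pics/e.png",np.hstack([cr(c,*p,40),cr(b,*q,40)]))
E
```

```text
t 4.95 pos [0.4848 0.1604 0.1457] x [-1.    -0.002 -0.001] y [-0.002  1.     0.   ] z [ 0.001  0.    -1.   ] F [-0.4 -0.6  0.9] M [ 0.04 -0.02  0.02] w 1.0 g 0.0
yaw 90.13 need [-0.0011 -0.0159  0.0179] spin 0.0042 joints [ 0.39  0.29 -0.9   1.85  0.25  1.11  0.97]
```

View pics/e.png

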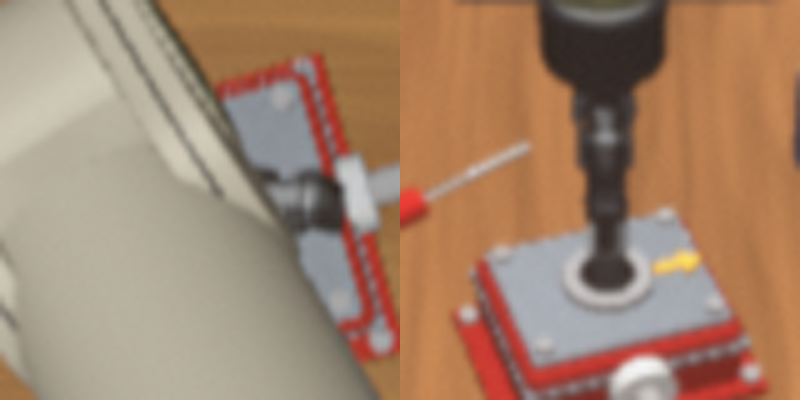

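The side view shows the fingers standing in line with the shaft, at about (605,190) in the right half, so I'll close gently.

Emit:
carry_out:
  deltas:
    - [0,-0.01,0,0,-1]
    - [0,-0.01,0,0,-1]
    - [0,-0.01,0,0,-1]
    - [0,-0.01,0,0,-1]
    - [0,-0.01,0,0,-1]
    - [0,-0.01,0,0,-1]
    - [0,-0.01,0,0,-1]
    - [0,-0.01,0,0,-1]
  force: 25

```text
clock: 6.05
position: [0.484, 0.1584, 0.1441]
ee_rot: [-0.002, 1.0, -0.001, -0.0]
ft_force: [-2.6, -4.1, 7.0]
grip_width: 0.248
grasp_force: 24.8
```

```bash
python3 - <<'E'
from h import *
goto([.485,.158,.143],90)
print([round(float(manip.get_obs()["grip_width"])*85,2) for _ in range(4)])
E
```

```text
t 6.05 pos [0.484  0.1584 0.1441] x [-1.    -0.004  0.   ] y [-0.004  1.    -0.002] z [-0.    -0.002 -1.   ] F [-2.6 -4.1  7. ] M [-1.03  0.5   0.05] w 0.248 g 24.8
yaw 90.23 need [-0.0069 -0.0029  0.0074] spin 0.0078 joints [ 0.39  0.29 -0.9   1.86  0.26  1.11  0.97]
[21.12, 21.12, 21.12, 21.12]
```

Opening reads 21.1 mm across the pads, so the flat is felt and lying on a pad. I'll turn it 72° clockwise.

Emit:
carry_out:
  deltas:
    - [0,0,0,0.2,-1]
    - [0,0,0,0.4,-1]
    - [0,0,0,0.6,-1]
    - [0,0,0,0.8,-1]
    - [0,0,0,0.8,-1]
  force: 30

```text
clock: 6.68
position: [0.4837, 0.1594, 0.1441]
ee_rot: [0.206, 0.978, -0.0, -0.0]
ft_force: [-2.7, -1.4, 5.1]
grip_width: 0.243
grasp_force: 29.0
```

Emit:
carry_out:
  deltas:
    - [0,0,0,0.2,-1]
    - [0,0,0,0.4,-1]
    - [0,0,0,0.6,-1]
    - [0,0,0,0.8,-1]
    - [0,0,0,0.8,-1]

```text
clock: 7.3
position: [0.4838, 0.1604, 0.1441]
ee_rot: [0.404, 0.915, 0.0, 0.0]
ft_force: [-0.8, 3.4, 3.7]
grip_width: 0.242
grasp_force: 29.2
```

```bash
python3 - <<'E'
from h import *
goto([.485,.158,.143],18.2)
E
```

```text
t 7.3 pos [0.4838 0.1604 0.1441] x [-0.674  0.739  0.   ] y [0.739 0.674 0.001] z [ 0.     0.001 -1.   ] F [-0.8  3.4  3.7] M [ 0.67  0.3  -0.1 ] w 0.242 g 29.2
yaw 42.36 need [-0.0169 -0.0049  0.0074] spin 0.8054 joints [ 0.28  0.26 -0.77  1.86  0.2   1.1   0.17]
```

Emit:
carry_out:
  deltas:
    - [0,0,0,0.2,-1]
    - [0,0,0,0.4,-1]
    - [0,0,0,0.6,-1]
    - [0,0,0,0.8,-1]
    - [0,0,0,0.8,-1]
    - [0,0,0,0.8,-1]

```text
clock: 8.05
position: [0.4844, 0.1612, 0.1442]
ee_rot: [0.584, 0.812, 0.002, -0.0]
ft_force: [4.1, 6.9, -0.2]
grip_width: 0.241
grasp_force: 29.4
```

```bash
python3 - <<'E'
from h import *
goto([.484,.159,.143],18.2)
E
```

```text
t 8.05 pos [0.4844 0.1612 0.1442] x [-0.318  0.948  0.002] y [0.948 0.318 0.003] z [ 0.002  0.003 -1.   ] F [ 4.1  6.9 -0.2] M [ 1.42 -0.47 -0.02] w 0.241 g 29.4
yaw 18.52 need [-0.0133 -0.0072  0.0078] spin 0.0106 joints [ 0.23  0.25 -0.71  1.86  0.18  1.09 -0.23]
```

Emit:
carry_out:
  deltas:
    - [0,0,0,0,1]
    - [0,0,0,0,1]
    - [0,0,0,0,1]
    - [0,0,0,0,1]
    - [0,0,-0.4,0,1]
    - [0,0,-0.73,0,1]
    - [0,0,-0.73,0,1]

```text
clock: 8.93
position: [0.4854, 0.1603, 0.257]
ee_rot: [0.586, 0.81, 0.002, 0.002]
ft_force: [0.2, -0.1, -0.6]
grip_width: 0.997
grasp_force: 0.0
```

```bash
python3 - <<'E'
from h import *
goto([.555,-.2,.25],44)
E
```

```text
t 8.93 pos [0.4854 0.1603 0.257 ] x [-0.314  0.949 -0.001] y [0.949 0.314 0.006] z [ 0.006  0.001 -1.   ] F [ 0.2 -0.1 -0.6] M [0.04 0.01 0.04] w 0.997 g 0.0
yaw 18.29 need [-2.4263 -0.3139  0.0474] spin -0.857 joints [ 0.27  0.13 -0.73  1.72  0.09  1.31 -0.16]
```

Emit:
carry_out:
  deltas:
    - [-1,-0.1,0,-0.86,1]
    - [-1,-0.1,0,-0.86,1]
    - [-1,-0.1,0,-0.86,1]
    - [-1,-0.1,0,-0.86,1]

```text
clock: 9.43
position: [0.5166, 0.0084, 0.2519]
ee_rot: [0.392, 0.92, -0.001, -0.001]
ft_force: [0.5, 0.3, -0.4]
grip_width: 1.0
grasp_force: 0.0
```

```bash
python3 - <<'E'
from h import *
goto([.555,-.2,.25],44)
E
```

```text
t 9.43 pos [0.5166 0.0084 0.2519] x [-0.692  0.722  0.001] y [ 0.722  0.692 -0.002] z [-0.002 -0.001 -1.   ] F [ 0.5  0.3 -0.4] M [0.04 0.05 0.02] w 1.0 g 0.0
yaw 43.82 need [-1.1795 -0.7772  0.0134] spin -0.006 joints [ 0.48  0.15 -0.64  1.72  0.09  1.31  0.59]
```

Emit:
carry_out:
  deltas:
    - [-0.95,-0.63,0,0,1]
    - [-0.95,-0.63,0,0,1]
    - [-0.95,-0.63,0,0,1]
    - [-0.95,-0.63,0,0,1]

```text
clock: 9.93
position: [0.5474, -0.1591, 0.2518]
ee_rot: [0.393, 0.92, -0.0, -0.001]
ft_force: [0.2, 0.6, 0.3]
grip_width: 0.999
grasp_force: 0.0
```

```bash
python3 - <<'E'
from h import *
goto([.555,-.2,.25],44)
A=camera("top");B=camera("side")
def rect(c,ctr,R0,z,yaw=0,n=400):
    g=(np.arange(n)+.5)/n*2-1; a=np.radians(yaw); mx=np.zeros((n,n),np.float32);my=mx.copy()
    for i in range(n):
        for j in range(n):
            p=[-g[i]*R0,-g[j]*R0]; q=proj(c,[ctr[0]+p[0]*np.cos(a)-p[1]*np.sin(a),ctr[1]+p[0]*np.sin(a)+p[1]*np.cos(a),z]); mx[i,j],my[i,j]=q
    im=cv2.remap(cv2.cvtColor(c["img"],cv2.COLOR_RGB2BGR),mx,my,cv2.INTER_CUBIC); cv2.line(im,(n//2,0),(n//2,n),(0,255,0),1); return im
# rectified to bench-parallel planes, up = yaw 18.3 dir
P=np.hstack([rect(A,(.484,.158),.025,.163,18.3),rect(A,(.484,.158),.1,.073,18.3)])
cv2.imwrite("pics/f.png",P)
# yaw estimates: line through cover top edges in both views: pointer centroid & tip
for c in(A,B):
  hsv=cv2.cvtColor(c["img"],cv2.COLOR_RGB2HSV); m=cv2.inRange(hsv,(18,130,120),(35,255,255)); n=np.zeros_like(m)
  u,v=proj(c,[.53,.173,.073]).astype(int); n[v-14:v+14,u-14:u+14]=255; m&=n
  vv,uu=np.nonzero(m); pts=np.array([at_z(c,a,b,.073)[:2] for a,b in zip(uu,vv)]); C=pts.mean(0)
  far=[at_z(c,*proj(c,[.484,.158,.073]),.073)]
  # boss ellipse centre
  q=proj(c,[.484,.158,.078]); print(len(pts),C,"dir from axis est",[np.degrees(np.arctan2(C[1]-y,C[0]-x)).round(1) for x,y in((.484,.158),(.4864,.160))])
E
```

```text
t 9.93 pos [ 0.5474 -0.1591  0.2518] x [-0.691  0.723  0.001] y [ 0.723  0.691 -0.001] z [-0.002 -0.    -1.   ] F [0.2 0.6 0.3] M [ 0.1   0.02 -0.02] w 0.999 g 0.0
yaw 43.73 need [-0.2322 -0.152   0.0119] spin -0.009 joints [ 0.64  0.26 -0.52  1.59  0.13  1.33  0.87]
35 [0.5334315  0.17423008] dir from axis est [np.float64(18.2), np.float64(16.8)]
3 [0.52405006 0.17200493] dir from axis est [np.float64(19.3), np.float64(17.7)]
```

View pics/f.png

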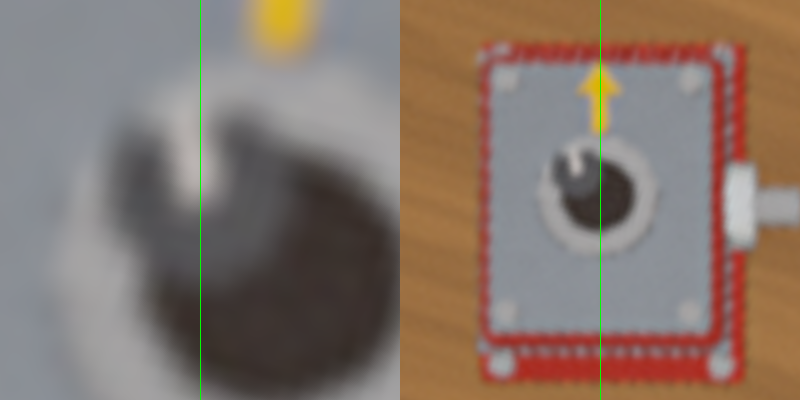

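The rectified view shows the white line nearly upright, from (203,195) to (190,110), parallel to the arrow within several degrees. I'll fit it, and go on to the sprocket.

```bash
python3 - <<'E'
from h import *
from scipy.optimize import minimize
# render-and-compare: shaft end disc grey, line white from axis to flat, boss/body outside ignored
def model(p,X,Y,s):
    cx,cy,th,w,base,amp=p
    a=(X-cx)*np.cos(th)+(Y-cy)*np.sin(th); b=-(X-cx)*np.sin(th)+(Y-cy)*np.cos(th)
    return a,b
for n in("top","side"):
    c=camera(n); ctr=np.array([.4845,.158]); g=c["img"].astype(np.float32).sum(2)/3
    q=proj(c,[*ctr,.163]); u0,v0=np.round(q).astype(int)
    px=[(u,v) for v in range(v0-4,v0+5) for u in range(u0-5,u0+6)]
    S=7; o=(np.arange(S)+.5)/S-.5
    sub=np.array([[at_z(c,u+i,v+j,.163)[:2] for j in o*1.6 for i in o*1.6] for u,v in px]) # box blur 1.6px
    I=np.array([g[v,u] for u,v in px]); best=[]
    for cx in np.arange(-.003,.0031,.0005):
      for cy in np.arange(-.003,.0031,.0005):
        for th in np.radians(np.arange(-6,44,2)):
          dx=sub[...,0]-ctr[0]-cx; dy=sub[...,1]-ctr[1]-cy
          a=dx*np.cos(th)+dy*np.sin(th); b=-dx*np.sin(th)+dy*np.cos(th)
          ins=(a*a+b*b<.012**2)&(a<.009); k=ins.all(1)|0
          line=(ins&(a>0)&(abs(b)<.0012)).mean(1); f=ins.mean(1); sel=f>.97
          if sel.sum()<8: continue
          Aa=np.c_[np.ones(sel.sum()),line[sel]]; x,*_=np.linalg.lstsq(Aa,I[sel],rcond=None); r=I[sel]-Aa@x
          best.append(((r@r)/sel.sum()/max(I[sel].var(),1),np.degrees(th),cx,cy,x[1]))
    best=[b for b in best if b[4]>30]; best.sort(); print(n); [print(np.round(b,4)) for b in best[:6]]
goto([.555,-.2,.25],44)
E
```

```text
top
[1.367000e-01 3.000000e+01 0.000000e+00 0.000000e+00 1.621429e+02]
[ 1.434000e-01  2.200000e+01 -5.000000e-04  5.000000e-04  1.624988e+02]
[1.441000e-01 2.800000e+01 0.000000e+00 0.000000e+00 1.621937e+02]
[ 1.464000e-01  2.000000e+01 -5.000000e-04  5.000000e-04  1.633205e+02]
[ 1.477000e-01  1.600000e+01 -1.000000e-03  5.000000e-04  1.565991e+02]
[ 1.489000e-01  1.800000e+01 -5.000000e-04  5.000000e-04  1.643565e+02]
side
[1.393000e-01 3.800000e+01 2.500000e-03 3.000000e-03 1.321409e+02]
[1.558000e-01 3.600000e+01 2.500000e-03 3.000000e-03 1.427717e+02]
[1.589000e-01 4.000000e+01 2.500000e-03 3.000000e-03 1.319996e+02]
[1.627000e-01 3.800000e+01 3.000000e-03 3.000000e-03 1.372735e+02]
[1.637000e-01 4.000000e+01 3.000000e-03 3.000000e-03 1.425433e+02]
[1.637000e-01 3.200000e+01 2.500000e-03 3.000000e-03 1.320756e+02]
t 10.12 pos [ 0.548  -0.1535  0.2531] x [-0.697  0.717  0.001] y [0.717 0.697 0.   ] z [-0.     0.001 -1.   ] F [ 0.1 -0.3 -0.1] M [ 0.02  0.03 -0.  ] w 1.001 g 0.0
yaw 44.22 need [-0.2548 -0.1826  0.0203] spin 0.0074 joints [ 0.64  0.25 -0.52  1.59  0.13  1.33  0.87]
```

Emit:
carry_out:
  deltas:
    - [-0.23,-0.15,0.2,0,1]
    - [-0.23,-0.15,0.6,0,1]
    - [-0.23,-0.15,0.9,0,1]
    - [-0.23,-0.15,0.9,0,1]

```text
clock: 10.62
position: [0.5539, -0.194, 0.1155]
ee_rot: [0.389, 0.921, 0.0, -0.003]
ft_force: [0.2, 0.2, 1.4]
grip_width: 1.0
grasp_force: 0.0
```

```bash
python3 - <<'E'
from h import *
goto([.555,-.2,.032],44)
E
```

```text
t 10.62 pos [ 0.5539 -0.194   0.1155] x [-0.697  0.717  0.006] y [ 0.717  0.697 -0.002] z [-0.006  0.003 -1.   ] F [0.2 0.2 1.4] M [ 0.   -0.06  0.02] w 1.0 g 0.0
yaw 44.2 need [-0.037  -0.021   0.5565] spin 0.0068 joints [ 0.65  0.41 -0.48  1.7   0.21  1.09  0.88]
```

Camera fits suggest the shaft may have been dragged a few degrees as the fingers let go, since the arm was preloaded sideways. There is plenty of time, so I'll regrip the shaft unloaded to check and true it.

Emit:
carry_out:
  deltas:
    - [0,0,-0.6,0,1]
    - [0.3,0.2,-0.95,0.2,1]
    - [0.7,0.5,-0.95,0.5,1]
    - [1,0.7,-0.95,0.87,1]
    - [1,0.7,-0.95,0.87,1]
    - [1,0.7,-0.95,0.87,1]

```text
clock: 11.38
position: [0.5271, -0.0113, 0.2643]
ee_rot: [0.585, 0.811, 0.001, 0.002]
ft_force: [-0.4, -0.4, -0.2]
grip_width: 1.001
grasp_force: 0.0
```

```bash
python3 - <<'E'
from h import *
goto([.485,.1595,.25],18.2)
E
```

```text
t 11.38 pos [ 0.5271 -0.0113  0.2643] x [-0.315  0.949 -0.002] y [0.949 0.315 0.004] z [ 0.005 -0.001 -1.   ] F [-0.4 -0.4 -0.2] M [-0.03  0.02  0.  ] w 1.001 g 0.0
yaw 18.35 need [1.1692 0.0915 0.0933] spin 0.0048 joints [ 0.45  0.15 -0.57  1.68  0.08  1.33  0.19]
```

Emit:
carry_out:
  deltas:
    - [0.4,0.03,0.09,0,1]
    - [0.8,0.06,0.09,0,1]
    - [1,0.09,0.09,0,1]
    - [1,0.09,0.09,0,1]

```text
clock: 11.88
position: [0.4931, 0.134, 0.2492]
ee_rot: [0.586, 0.81, 0.001, 0.001]
ft_force: [2.1, 0.4, -0.1]
grip_width: 1.004
grasp_force: 0.0
```

```bash
python3 - <<'E'
from h import *
goto([.485,.1595,.143],18.2)
E
```

```text
t 11.88 pos [0.4931 0.134  0.2492] x [-0.313  0.95  -0.   ] y [0.95  0.313 0.002] z [ 0.002  0.    -1.   ] F [ 2.1  0.4 -0.1] M [ 0.03 -0.04  0.01] w 1.004 g 0.0
yaw 18.25 need [ 0.1785 -0.      0.7077] spin 0.0018 joints [ 0.28  0.14 -0.68  1.74  0.09  1.3  -0.1 ]
```

Emit:
carry_out:
  deltas:
    - [0.18,0,0,0,1]
    - [0.18,0,0.3,0,1]
    - [0.18,0,0.7,0,1]
    - [0.18,0,0.7,0,1]
    - [0.18,0,0.7,0,1]

```text
clock: 12.5
position: [0.4864, 0.1569, 0.1448]
ee_rot: [0.588, 0.809, 0.001, 0.001]
ft_force: [0.9, 0.7, 1.5]
grip_width: 1.002
grasp_force: 0.0
```

```bash
python3 - <<'E'
from h import *
goto([.485,.1595,.143],18.2)
E
```

```text
t 12.5 pos [0.4864 0.1569 0.1448] x [-0.308  0.951 -0.   ] y [0.951 0.308 0.002] z [ 0.002  0.    -1.   ] F [0.9 0.7 1.5] M [ 0.02 -0.02  0.02] w 1.002 g 0.0
yaw 17.93 need [ 0.0192 -0.0039  0.0119] spin -0.009 joints [ 0.22  0.24 -0.69  1.86  0.18  1.09 -0.22]
```

Emit:
carry_out:
  deltas:
    - [0.02,0,0,-0.01,-1]
    - [0.02,0,0,-0.01,-1]
    - [0.02,0,0,-0.01,-1]
    - [0.02,0,0,-0.01,-1]
    - [0.02,0,0,-0.01,-1]
    - [0.02,0,0,-0.01,-1]
    - [0.02,0,0,-0.01,-1]
  force: 20

```text
clock: 13.38
position: [0.4848, 0.1601, 0.1428]
ee_rot: [0.586, 0.81, 0.001, 0.001]
ft_force: [3.3, 1.3, 3.7]
grip_width: 0.245
grasp_force: 23.3
```

```bash
python3 - <<'E'
from h import *
goto([.485,.1595,.143],18.2)
E
```

```text
t 13.38 pos [0.4848 0.1601 0.1428] x [-0.314  0.95  -0.   ] y [0.95  0.314 0.002] z [ 0.002  0.    -1.   ] F [3.3 1.3 3.7] M [-0.08 -0.77 -0.01] w 0.245 g 23.3
yaw 18.28 need [-0.0044  0.0001 -0.0011] spin 0.0025 joints [ 0.22  0.25 -0.7   1.87  0.18  1.09 -0.23]
```

Emit:
carry_out:
  deltas:
    - [0,0,0,0,-1]
    - [0,0,0,0,-1]
  force: 45

```text
clock: 13.62
position: [0.4848, 0.1601, 0.1429]
ee_rot: [0.586, 0.81, 0.001, 0.001]
ft_force: [3.2, 0.0, 6.6]
grip_width: 0.241
grasp_force: 43.7
```

```bash
python3 - <<'E'
from h import *
goto([.485,.1595,.143],18.2)
E
```

```text
t 13.62 pos [0.4848 0.1601 0.1429] x [-0.314  0.95  -0.   ] y [0.95  0.314 0.002] z [ 0.002  0.    -1.   ] F [3.2 0.  6.6] M [-0.05 -0.64  0.02] w 0.241 g 43.7
yaw 18.28 need [-0.0044  0.0002 -0.0007] spin 0.0025 joints [ 0.22  0.25 -0.7   1.87  0.18  1.09 -0.23]
```

Emit:
carry_out:
  deltas:
    - [0,0,0,0,-0.3]
    - [0,0,0,0,1]
    - [0,0,0,0,1]
    - [0,0,0,0,1]
    - [0,0,-0.4,0,1]
    - [0,0,-0.8,0,1]
    - [-0.3,0,-0.8,-0.3,1]
    - [-0.9,-0.1,-0.8,-0.86,1]
    - [-0.9,-0.1,-0.8,-0.86,1]
    - [-0.9,-0.1,-0.8,-0.86,1]
  force: 30

```text
clock: 14.88
position: [0.5124, 0.0237, 0.262]
ee_rot: [0.392, 0.92, -0.0, -0.0]
ft_force: [-1.0, 0.4, -0.5]
grip_width: 1.002
grasp_force: 0.0
```

```bash
python3 - <<'E'
from h import *
goto([.555,-.2,.25],44)
E
```

```text
t 14.88 pos [0.5124 0.0237 0.262 ] x [-0.693  0.721 -0.   ] y [ 0.721  0.693 -0.001] z [-0.001 -0.001 -1.   ] F [-1.   0.4 -0.5] M [ 0.03 -0.03 -0.01] w 1.002 g 0.0
yaw 43.85 need [-1.2722 -0.8286  0.081 ] spin -0.0049 joints [ 0.45  0.13 -0.63  1.71  0.08  1.33  0.57]
```

Emit:
carry_out:
  deltas:
    - [-0.3,-0.2,0,0,1]
    - [-0.7,-0.45,0,0,1]
    - [-1,-0.65,0,0,1]
    - [-1,-0.65,0.3,0,1]
    - [-1,-0.65,0.3,0,1]

```text
clock: 15.5
position: [0.5449, -0.1472, 0.2145]
ee_rot: [0.39, 0.921, 0.0, -0.003]
ft_force: [-0.2, 0.1, 0.3]
grip_width: 1.001
grasp_force: 0.0
```

```bash
python3 - <<'E'
from h import *
goto([.555,-.2,.12],44)
c=camera("top")
def rect(c,ctr,R0,z,yaw,n=300):
    g=(np.arange(n)+.5)/n*2-1; a=np.radians(yaw); mx=np.zeros((n,n),np.float32);my=mx.copy()
    for i in range(n):
        for j in range(n):
            p=[-g[i]*R0,-g[j]*R0]; mx[i,j],my[i,j]=proj(c,[ctr[0]+p[0]*np.cos(a)-p[1]*np.sin(a),ctr[1]+p[0]*np.sin(a)+p[1]*np.cos(a),z])
    im=cv2.remap(cv2.cvtColor(c["img"],cv2.COLOR_RGB2BGR),mx,my,cv2.INTER_CUBIC); cv2.line(im,(n//2,0),(n//2,n),(0,255,0),1); return im
b=camera("side")
cv2.imwrite("pics/g.png",np.hstack([rect(c,(.484,.158),.025,.163,18.3),rect(b,(.554,-.203),.045,.036,-46)]))
E
```

```text
t 15.5 pos [ 0.5449 -0.1472  0.2145] x [-0.696  0.718  0.006] y [ 0.718  0.696 -0.002] z [-0.006  0.002 -1.   ] F [-0.2  0.1  0.3] M [0.06 0.04 0.01] w 1.001 g 0.0
yaw 44.07 need [-0.303  -0.1949  0.6285] spin 0.0023 joints [ 0.61  0.27 -0.5   1.65  0.13  1.26  0.85]
```

View pics/g.png

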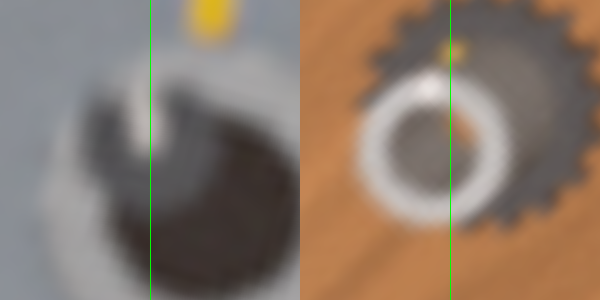

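```bash
python3 - <<'E'
from h import *
for n,ctr in (("top",(.554,-.201)),("side",(.5572,-.1995))):
    c=camera(n); u,v=proj(c,[*ctr,.03]).astype(int)
    hsv=cv2.cvtColor(c["img"],cv2.COLOR_RGB2HSV).astype(int); L=[]
    B=c["img"].astype(int)
    sub=B[v-14:v+15,u-14:u+15]; yb=(sub[...,0]+sub[...,1])/2-sub[...,2]; 
    # hub top ring: bright low-sat pixels
    m=((sub.min(2)>120)&(yb<25)); vv,uu=np.nonzero(m); P=np.array([at_z(c,a+u-14,b+v-14,.036)[:2] for a,b in zip(uu,vv)],np.float32)
    (x,y),r=cv2.minEnclosingCircle(P); print(n,len(P),"ring",x,y,r,P.mean(0))
    w=[(sub[b,a].sum(),a,b) for b in range(29) for a in range(29) if m[b,a]]; w.sort(reverse=True); w=np.array(w[:5],float)
    g=at_z(c,*(np.average(w[:,1:],axis=0,weights=w[:,0]-w[:,0].min()+5)+[u-14,v-14]),.036)[:2]; d=g-[x,y]; print(" mark",d,np.degrees(np.arctan2(d[1],d[0])), np.hypot(*d))
    # brass: yellow hue more greenish than wood
    hs=hsv[v-14:v+15,u-14:u+15]; 
    for b in range(29):
      for a in range(29):
        X=at_z(c,a+u-14,b+v-14,.022)[:2]-[x,y]
        if hs[b,a,0]>=19 and hs[b,a,0]<32 and hs[b,a,1]>110 and np.hypot(*X)<.034: print("  brass?",a,b,sub[b,a],X.round(4),np.degrees(np.arctan2(X[1],X[0])).round(1))
E
```

```text
top 498 ring 0.5559604167938232 -0.21578249335289001 0.046254370361566544 [ 0.5560635  -0.21505481]
 mark [0.038684   0.00417761] 6.16367123616045 0.03890892355901004
side 137 ring 0.5576072335243225 -0.2011941522359848 0.023573843762278557 [ 0.5577869  -0.20199916]
 mark [ 0.01354928 -0.01041521] -37.549164033065644 0.017089750575401734
  brass? 21 21 [181 147  90] [ 0.0169 -0.015 ] -41.6
```

Emit:
carry_out:
  deltas:
    - [-0.31,-0.19,0.3,0,1]
    - [-0.31,-0.19,0.63,0,1]
    - [-0.31,-0.19,0.63,0,1]

```text
clock: 16.08
position: [0.5567, -0.2011, 0.1206]
ee_rot: [0.39, 0.921, -0.0, -0.003]
ft_force: [-0.8, 0.5, 1.1]
grip_width: 0.999
grasp_force: 0.0
```

```bash
python3 - <<'E'
from h import *
goto([.5555,-.2003,.033],44)
E
```

```text
t 16.07 pos [ 0.5567 -0.2011  0.1206] x [-0.696  0.718  0.005] y [ 0.718  0.696 -0.002] z [-0.005  0.002 -1.   ] F [-0.8  0.5  1.1] M [0.06 0.01 0.04] w 0.999 g 0.0
yaw 44.07 need [ 0.0062 -0.0007  0.5841] spin 0.0023 joints [ 0.64  0.41 -0.46  1.68  0.2   1.1   0.9 ]
```

Emit:
carry_out:
  deltas:
    - [0.01,0,0.3,0,1]
    - [0.01,0,0.5,0,1]
    - [0.01,0,0.58,0,1]
    - [0.01,0,0.58,0,1]
    - [0.01,0,0.58,0,1]

```text
clock: 16.7
position: [0.5587, -0.2007, 0.038]
ee_rot: [0.39, 0.921, 0.0, 0.001]
ft_force: [-0.3, 0.1, 0.8]
grip_width: 0.997
grasp_force: 0.0
```

```bash
python3 - <<'E'
from h import *
goto([.5557,-.2003,.033],44)
E
```

```text
t 16.7 pos [ 0.5587 -0.2007  0.038 ] x [-0.696  0.718 -0.003] y [0.718 0.696 0.001] z [ 0.003 -0.001 -1.   ] F [-0.3  0.1  0.8] M [0.01 0.05 0.02] w 0.997 g 0.0
yaw 44.09 need [ 0.0159 -0.0126  0.0333] spin 0.0031 joints [ 0.61  0.51 -0.43  1.74  0.25  0.95  0.85]
```

Emit:
carry_out:
  deltas:
    - [0.01,-0.01,0.03,0,1]
    - [0.01,-0.01,0.03,0,-1]
    - [0.01,-0.01,0.03,0,-1]
    - [0.01,-0.01,0.03,0,-1]
    - [0.01,-0.01,0.03,0,-1]
    - [0.01,-0.01,0.03,0,-1]
    - [0.01,-0.01,0.03,0,-1]
  force: 55

```text
clock: 17.58
position: [0.5556, -0.2007, 0.0319]
ee_rot: [0.39, 0.921, -0.0, 0.0]
ft_force: [-0.3, 0.9, 5.0]
grip_width: 0.513
grasp_force: 57.4
```

```bash
python3 - <<'E'
from h import *
o,T=st(); print(o["grip_width"]*85)
E
```

```text
t 17.57 pos [ 0.5556 -0.2007  0.0319] x [-0.696  0.718 -0.001] y [0.718 0.696 0.   ] z [ 0.001 -0.    -1.   ] F [-0.3  0.9  5. ] M [0.01 0.31 0.07] w 0.513 g 57.4
43.58795748013326
```

Emit:
carry_out:
  deltas:
    - [0,0,-0.1,0,-1]
    - [0,0,-0.4,0,-1]
    - [0,0,-0.8,0,-1]
    - [0,0,-1,0,-1]
    - [0,0,-1,0,-1]

```text
clock: 18.2
position: [0.5563, -0.2008, 0.1841]
ee_rot: [0.39, 0.921, 0.0, 0.002]
ft_force: [0.5, -0.3, -4.7]
grip_width: 0.511
grasp_force: 57.6
```

```bash
python3 - <<'E'
from h import *
o,T=st(); print(o["grip_width"]*85)
b=camera("side"); q=proj(b,o["position"]).astype(int); r=32
im=cv2.cvtColor(b["img"],cv2.COLOR_RGB2BGR)[q[1]-r:q[1]+r,q[0]-r:q[0]+r]; cv2.imwrite("pics/h.png",cv2.resize(im,(560,560),interpolation=cv2.INTER_CUBIC)); print(q-r)
E
```

```text
t 18.2 pos [ 0.5563 -0.2008  0.1841] x [-0.696  0.718 -0.004] y [0.718 0.696 0.002] z [ 0.004 -0.002 -1.   ] F [ 0.5 -0.3 -4.7] M [-0.02  0.02  0.01] w 0.511 g 57.6
43.42822069272843
[230 203]
```

View pics/h.png

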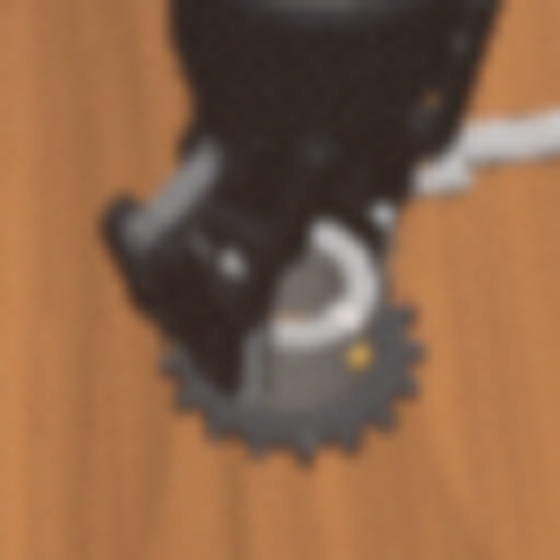

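The sprocket hangs level in the fingers, with its brass screw at (359,354). Now I'll get its angle in the hand.

```bash
python3 - <<'E'
from h import *
o,T=st(); c=camera("side"); p=o["position"]
u,v=230+359*64/560-.5,203+354*64/560-.5
for off in (0,):
  X=at_z(c,u,v,p[2]-.010)[:2]; d=X-p[:2]; print("screw",d,np.hypot(*d),np.degrees(np.arctan2(d[1],d[0])))
# hub-top ring: white pixel; mark
u,v=230+345*64/560-.5,203+318*64/560-.5
X=at_z(c,u,v,p[2]+.004)[:2]; d=X-p[:2]; print("mark",d,np.hypot(*d),np.degrees(np.arctan2(d[1],d[0])))
# expected pixels for given yaw, camera bias free: relative to disc lowest
for y in (-40,-45,-50):
  a=np.radians(y); print(y,(proj(c,[p[0]+.0265*np.cos(a),p[1]+.0265*np.sin(a),p[2]-.010])-[230,203]+.5)*560/64,(proj(c,[p[0],p[1],p[2]+.004])-[230,203]+.5)*560/64)
goto([.4863,.16,.25],105)
E
```

```text
t 18.25 pos [ 0.5552 -0.2006  0.1818] x [-0.696  0.718 -0.001] y [0.718 0.696 0.   ] z [ 0.001 -0.001 -1.   ] F [ 0.   0.2 -4.5] M [0.   0.01 0.01] w 0.512 g 57.5
screw [ 0.01993914 -0.01304613] 0.023827939925685857 -33.196619676769835
mark [ 0.01533728 -0.0110154 ] 0.018883089679452576 -35.686326554202886
-40 [361.42374162 365.50749373] [287.3668481  287.49631896]
-45 [356.33926695 370.56467536] [287.3668481  287.49631896]
-50 [350.69204171 375.22920737] [287.3668481  287.49631896]
t 18.3 pos [ 0.5545 -0.2005  0.1803] x [-0.696  0.718  0.001] y [ 0.718  0.696 -0.001] z [-0.001  0.    -1.   ] F [ 0.5 -0.  -3.8] M [-0.04  0.06  0.  ] w 0.515 g 57.5
yaw 44.08 need [ 2.0431  1.345  -0.4633] spin -2.0306 joints [ 0.65  0.35 -0.47  1.63  0.17  1.21  0.92]
```

Emit:
carry_out:
  deltas:
    - [0,0,-0.2,0.3,-1]
    - [0,0,-0.46,0.6,-1]
    - [0,0,-0.46,0.9,-1]
    - [0,0,-0.46,0.9,-1]

```text
clock: 18.8
position: [0.5545, -0.2004, 0.2485]
ee_rot: [0.594, 0.805, -0.0, -0.001]
ft_force: [-0.3, 0.2, -3.8]
grip_width: 0.514
grasp_force: 57.6
```

Emit:
carry_out:
  deltas:
    - [0,0,0,0.3,-1]
    - [0,0,0,0.6,-1]
    - [0,0,0,0.8,-1]
    - [0,0,0,0.8,-1]

```text
clock: 19.3
position: [0.5545, -0.2004, 0.2485]
ee_rot: [0.747, 0.665, -0.001, -0.001]
ft_force: [0.4, -0.3, -4.2]
grip_width: 0.511
grasp_force: 57.5
```

```bash
python3 - <<'E'
from h import *
o,T=st(); c=camera("side"); p=o["position"]; q=proj(c,p).astype(int); r=24
im=c["img"][q[1]-r:q[1]+r,q[0]-r:q[0]+r]; cv2.imwrite("pics/i.png",cv2.resize(cv2.cvtColor(im,cv2.COLOR_RGB2BGR),(480,480),interpolation=cv2.INTER_CUBIC))
i=im.astype(float); s=(i[...,0]+i[...,1])/2-i[...,2]; h=cv2.cvtColor(im,cv2.COLOR_RGB2HSV)
print("tcp col",proj(c,p)-q+r, "scale px/mm", np.hypot(*(proj(c,p+T[:,1]*.01)-proj(c,p)))/10)
m=(h[...,0]>=18)&(h[...,0]<34)&(h[...,1]>80); v,u=np.nonzero(m)
for a,b in zip(u,v): print(a,b,im[b,a])
E
```

```text
t 19.3 pos [ 0.5545 -0.2004  0.2485] x [0.117 0.993 0.001] y [ 0.993 -0.117 -0.003] z [-0.003  0.001 -1.   ] F [ 0.4 -0.3 -4.2] M [-0.01 -0.01  0.02] w 0.511 g 57.5
tcp col [24.28213421 24.73105072] scale px/mm 0.4284821165310818
24 34 [170 143 100]
25 34 [165 140 102]
23 35 [151 127  89]
24 35 [180 145  86]
25 35 [182 148  95]
24 36 [151 123  82]
25 36 [153 128  93]
```

View pics/i.png

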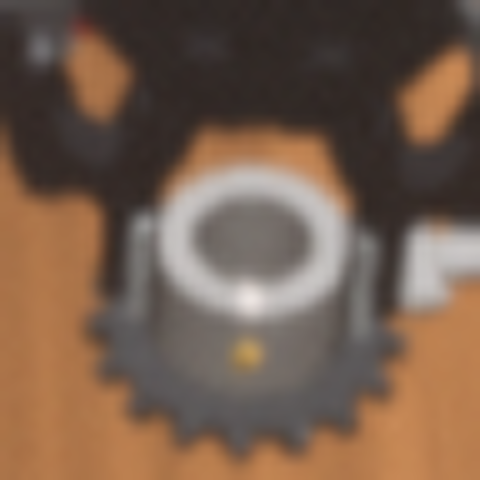

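The screw now faces the camera: brass at (247,353), white mark at (249,298), ring centre at about (252,240). I'll solve for the angle.

```bash
python3 - <<'E'
from h import *
o,T=st(); c=camera("side"); p=o["position"]; q=proj(c,p).astype(int)-24
ctr=lambda z:proj(c,[p[0],p[1],p[2]+z])-q
print("ring pred",ctr(.004))
for y in range(-106,-80,3):
  a=np.radians(y); print(y,"brass-ring col",((proj(c,p+np.array([.025*np.cos(a),.025*np.sin(a),-.010]))-q)-ctr(.004)).round(2),"mark",((proj(c,p+np.array([.0185*np.cos(a),.0185*np.sin(a),.004]))-q)-ctr(.004)).round(2))
goto([.4863,.16,.25],108)
E
```

```text
t 19.35 pos [ 0.5547 -0.2004  0.2488] x [0.115 0.993 0.   ] y [ 0.993 -0.115 -0.002] z [-0.002  0.001 -1.   ] F [ 0.2 -0.3 -3.2] M [ 0.01 -0.01 -0.04] w 0.51 g 57.5
ring pred [24.43793697 23.52685234]
-106 brass-ring col [-2.57 11.92] mark [-1.69  5.95]
-103 brass-ring col [-2.01 12.02] mark [-1.28  6.02]
-100 brass-ring col [-1.45 12.1 ] mark [-0.86  6.08]
-97 brass-ring col [-0.89 12.16] mark [-0.44  6.12]
-94 brass-ring col [-0.32 12.19] mark [-0.02  6.15]
-91 brass-ring col [ 0.24 12.2 ] mark [0.4  6.15]
-88 brass-ring col [ 0.81 12.19] mark [0.82 6.14]
-85 brass-ring col [ 1.37 12.15] mark [1.24 6.12]
-82 brass-ring col [ 1.93 12.09] mark [1.65 6.07]
t 19.4 pos [ 0.5548 -0.2005  0.2491] x [0.116 0.993 0.   ] y [ 0.993 -0.116 -0.002] z [-0.002  0.001 -1.   ] F [ 0.1 -0.2 -3.2] M [ 0.   -0.   -0.06] w 0.511 g 57.5
yaw -6.66 need [ 2.3339 -0.7323 -0.0034] spin -3.8221 joints [ 0.57  0.28 -0.36  1.55  0.1   1.33  0.08]
```

Emit:
carry_out:
  deltas:
    - [0.3,0,0,-0.3,-1]
    - [0.6,0,0,-0.65,-1]
    - [0.8,0,0,-0.95,-1]
    - [0.8,0,0,-0.95,-1]

```text
clock: 19.9
position: [0.5698, -0.0782, 0.25]
ee_rot: [0.558, 0.83, 0.0, -0.0]
ft_force: [-0.7, -0.2, -3.8]
grip_width: 0.513
grasp_force: 57.3
```

Emit:
carry_out:
  deltas:
    - [0.3,0,0,-0.3,-1]
    - [0.6,0,0,-0.65,-1]
    - [0.9,0,0,-0.95,-1]
    - [0.9,0,0,-0.95,-1]

```text
clock: 20.4
position: [0.519, 0.047, 0.2505]
ee_rot: [0.338, 0.941, 0.0, 0.0]
ft_force: [0.2, -0.6, -4.1]
grip_width: 0.514
grasp_force: 57.4
```

```bash
python3 - <<'E'
from h import *
goto([.4863,.16,.25],107.1)
E
```

```text
t 20.4 pos [0.519  0.047  0.2505] x [-0.772  0.636  0.   ] y [0.636 0.772 0.   ] z [ 0.  0. -1.] F [ 0.2 -0.6 -4.1] M [-0.04 -0.   -0.03] w 0.514 g 57.4
yaw 50.51 need [0.6474 0.443  0.0035] spin -1.8863 joints [ 0.4   0.16 -0.64  1.71  0.1   1.31  0.63]
```

Emit:
carry_out:
  deltas:
    - [0.2,0.15,0,-0.3,-1]
    - [0.45,0.3,0,-0.65,-1]
    - [0.65,0.44,0,-0.95,-1]
    - [0.65,0.44,0,-0.95,-1]

```text
clock: 20.9
position: [0.4871, 0.159, 0.2504]
ee_rot: [0.097, 0.995, 0.0, 0.0]
ft_force: [0.2, -0.4, -4.5]
grip_width: 0.509
grasp_force: 57.5
```

Emit:
carry_out:
  deltas:
    - [0,0,0,-0.3,-1]
    - [0,0,0,-0.65,-1]
    - [0,0,0,-0.94,-1]
    - [0,0,0,-0.94,-1]
    - [0,0,0,-0.94,-1]

```text
clock: 21.52
position: [0.488, 0.1562, 0.2502]
ee_rot: [-0.143, 0.99, -0.0, -0.0]
ft_force: [-0.2, -0.1, -4.3]
grip_width: 0.509
grasp_force: 57.4
```

```bash
python3 - <<'E'
from h import *
goto([.4863,.16,.205],107.1)
E
```

```text
t 21.52 pos [0.488  0.1562 0.2502] x [-0.959 -0.284  0.   ] y [-0.284  0.959 -0.   ] z [-0. -0. -1.] F [-0.2 -0.1 -4.3] M [0.07 0.04 0.02] w 0.509 g 57.4
yaw 106.47 need [0.0036 0.0275 0.301 ] spin -0.0209 joints [ 0.34  0.16 -0.81  1.72  0.12  1.31  1.37]
```

Emit:
carry_out:
  deltas:
    - [0,0.027,0.1,-0.02,-1]
    - [0,0.027,0.3,-0.02,-1]
    - [0,0.027,0.3,-0.02,-1]
    - [0,0.027,0.3,-0.02,-1]

```text
clock: 22.02
position: [0.4866, 0.1614, 0.2058]
ee_rot: [-0.151, 0.989, 0.0, 0.0]
ft_force: [0.2, 0.5, -3.6]
grip_width: 0.51
grasp_force: 57.4
```

```bash
python3 - <<'E'
from h import *
goto([.4863,.16,.190],107.1)
E
```

```text
t 22.02 pos [0.4866 0.1614 0.2058] x [-0.954 -0.299 -0.   ] y [-0.299  0.954  0.   ] z [ 0.  0. -1.] F [ 0.2  0.5 -3.6] M [ 0.03 -0.05  0.03] w 0.51 g 57.4
yaw 107.37 need [ 0.0047 -0.0086  0.1052] spin 0.0091 joints [ 0.32  0.2  -0.81  1.78  0.15  1.22  1.35]
```

Emit:
carry_out:
  deltas:
    - [0.005,-0.009,0,0,-1]
    - [0.005,-0.009,0.03,0,-1]
    - [0.005,-0.009,0.06,0,-1]
    - [0.005,-0.009,0.09,0,-1]
    - [0.005,-0.009,0.12,0,-1]
    - [0.005,-0.009,0.12,0,-1]

```text
clock: 22.78
position: [0.4859, 0.1595, 0.1868]
ee_rot: [-0.151, 0.989, -0.0, -0.0]
ft_force: [0.4, 0.5, -3.0]
grip_width: 0.511
grasp_force: 57.5
```

```bash
python3 - <<'E'
from h import *
goto([.4863,.16,.165],107.1)
E
```

```text
t 22.77 pos [0.4859 0.1595 0.1868] x [-0.954 -0.299  0.001] y [-0.299  0.954  0.   ] z [-0.001 -0.    -1.   ] F [ 0.4  0.5 -3. ] M [-0.01  0.02  0.03] w 0.511 g 57.5
yaw 107.39 need [-0.0036  0.0021  0.1455] spin 0.0095 joints [ 0.32  0.22 -0.8   1.81  0.17  1.19  1.34]
```

Emit:
carry_out:
  deltas:
    - [-0.005,0.002,0.03,0.01,-1]
    - [-0.005,0.002,0.06,0.01,-1]
    - [-0.005,0.002,0.09,0.01,-1]
    - [-0.005,0.002,0.12,0.01,-1]
    - [-0.005,0.002,0.145,0.01,-1]
    - [-0.005,0.002,0.145,0.01,-1]

```text
clock: 23.52
position: [0.4866, 0.1601, 0.1652]
ee_rot: [-0.149, 0.989, -0.0, -0.0]
ft_force: [-0.6, -0.2, -3.4]
grip_width: 0.515
grasp_force: 57.5
```

```bash
python3 - <<'E'
from h import *
goto([.4863,.16,.143],107.1)
E
```

```text
t 23.52 pos [0.4866 0.1601 0.1652] x [-0.956 -0.294  0.   ] y [-0.294  0.956 -0.   ] z [-0. -0. -1.] F [-0.6 -0.2 -3.4] M [ 0.01 -0.01  0.03] w 0.515 g 57.5
yaw 107.09 need [0.002  0.     0.1482] spin -0.0005 joints [ 0.31  0.24 -0.8   1.83  0.19  1.14  1.32]
```

Emit:
carry_out:
  deltas:
    - [0,0,0.03,0,-1]
    - [0,0,0.06,0,-1]
    - [0,0,0.09,0,-1]
    - [0,0,0.12,0,-1]
    - [0,0,0.148,0,-1]
    - [0,0,0.148,0,-1]
    - [0,0,0.148,0,-1]

```text
clock: 24.4
position: [0.4868, 0.1602, 0.1434]
ee_rot: [-0.149, 0.989, 0.0, 0.0]
ft_force: [-0.7, 0.0, -3.9]
grip_width: 0.511
grasp_force: 57.5
```

```bash
python3 - <<'E'
from h import *
goto([.4863,.16,.143],107.1)
E
```

```text
t 24.4 pos [0.4868 0.1602 0.1434] x [-0.956 -0.294 -0.   ] y [-0.294  0.956 -0.   ] z [ 0.  0. -1.] F [-0.7  0.  -3.9] M [ 0.03  0.   -0.04] w 0.511 g 57.5
yaw 107.08 need [ 0.0037 -0.0002  0.0029] spin -0.0005 joints [ 0.3   0.27 -0.79  1.86  0.22  1.1   1.3 ]
```

Down to dimple height without any contact. Next I'll feel the bore's play sideways to centre the screw.

Emit:
carry_out:
  deltas:
    - [0,0.008,0.003,0,-1]
    - [0,0.016,0.003,0,-1]
    - [0,0.016,0.003,0,-1]

```text
clock: 24.78
position: [0.4863, 0.1615, 0.1429]
ee_rot: [-0.148, 0.989, -0.001, -0.0]
ft_force: [0.9, -5.4, -2.2]
grip_width: 0.513
grasp_force: 57.7
```

```bash
python3 - <<'E'
from h import *
o,T=st(); print("tool F",T.T@o["ft_force"])
E
```

```text
t 24.77 pos [0.4863 0.1615 0.1429] x [-0.956 -0.293  0.   ] y [-0.293  0.956 -0.001] z [ 0.    -0.001 -1.   ] F [ 0.9 -5.4 -2.2] M [-1.12 -0.11  0.03] w 0.513 g 57.7
tool F [ 0.70405315 -5.37689194  2.24761653]
```

Emit:
carry_out:
  deltas:
    - [0,-0.016,0,0,-1]
    - [0,-0.024,0,0,-1]
    - [0,-0.032,0,0,-1]
    - [0,-0.032,0,0,-1]

```text
clock: 25.28
position: [0.4874, 0.158, 0.1429]
ee_rot: [-0.149, 0.989, 0.0, 0.0]
ft_force: [-0.1, -0.7, -3.3]
grip_width: 0.511
grasp_force: 57.6
```

```bash
python3 - <<'E'
from h import *
o,T=st(); print("tool F",T.T@o["ft_force"])
E
```

```text
t 25.27 pos [0.4874 0.158  0.1429] x [-0.956 -0.294 -0.   ] y [-0.294  0.956  0.   ] z [ 0.  0. -1.] F [-0.1 -0.7 -3.3] M [0.05 0.03 0.03] w 0.511 g 57.6
tool F [ 0.29201677 -0.62505569  3.33028498]
```

Emit:
carry_out:
  deltas:
    - [0,-0.005,0,0,-1]
    - [0,-0.01,0,0,-1]
    - [0,-0.01,0,0,-1]

```text
clock: 25.65
position: [0.4874, 0.1577, 0.1429]
ee_rot: [-0.149, 0.989, 0.001, -0.0]
ft_force: [-2.4, 4.9, -3.9]
grip_width: 0.513
grasp_force: 57.5
```

```bash
python3 - <<'E'
from h import *
o,T=st(); print("tool F",T.T@o["ft_force"],"L",o["position"]@T[:,1],"n",-o["position"]@T[:,0])
E
```

```text
t 25.65 pos [0.4874 0.1577 0.1429] x [-0.956 -0.295  0.   ] y [-0.295  0.956  0.001] z [-0.     0.001 -1.   ] F [-2.4  4.9 -3.9] M [ 1.12  0.46 -0.06] w 0.513 g 57.5
tool F [0.8281876  5.38784133 3.87811095] L 0.007134049352432097 n 0.5122143690195524
```

Emit:
carry_out:
  deltas:
    - [0,0.01,0,0,-1]
    - [0,0.02,0,0,-1]
    - [0.007,0.0205,0,0,-1]
    - [0.014,0.0205,0,0,-1]
    - [0.014,0.0205,0,0,-1]

```text
clock: 26.28
position: [0.485, 0.1585, 0.1429]
ee_rot: [-0.148, 0.989, -0.0, 0.0]
ft_force: [0.2, -1.6, -3.3]
grip_width: 0.51
grasp_force: 57.6
```

```bash
python3 - <<'E'
from h import *
o,T=st(); print("tool F",T.T@o["ft_force"],"L",o["position"]@T[:,1],"n",-o["position"]@T[:,0])
E
```

```text
t 26.27 pos [0.485  0.1585 0.1429] x [-0.956 -0.294 -0.   ] y [-0.294  0.956 -0.   ] z [ 0. -0. -1.] F [ 0.2 -1.6 -3.3] M [-0.03 -0.01 -0.03] w 0.51 g 57.6
tool F [ 0.25079438 -1.59352052  3.28650695] L 0.009154114405986655 n 0.5101461486447556
```

Emit:
carry_out:
  deltas:
    - [0.003,0.001,0,0,-1]
    - [0.006,0.001,0,0,-1]
    - [0.01,0.001,0,0,-1]
    - [0.01,0.001,0,0,-1]

```text
clock: 26.78
position: [0.484, 0.1586, 0.1431]
ee_rot: [-0.148, 0.989, 0.0, 0.001]
ft_force: [4.6, 2.1, -5.5]
grip_width: 0.511
grasp_force: 57.3
```

```bash
python3 - <<'E'
from h import *
o,T=st(); print("tool F",T.T@o["ft_force"],"L",o["position"]@T[:,1],"n",-o["position"]@T[:,0])
E
```

```text
t 26.77 pos [0.484  0.1586 0.1431] x [-0.956 -0.294 -0.001] y [-0.294  0.956  0.   ] z [ 0.001  0.    -1.   ] F [ 4.6  2.1 -5.5] M [ 0.24 -1.01  0.01] w 0.511 g 57.3
tool F [-4.95783106  0.6443297   5.49563201] L 0.009425059482425346 n 0.5094646762742708
```

Emit:
carry_out:
  deltas:
    - [0.003,0,0,0,-1]
    - [0.003,0,0,0,-1]
    - [0.003,0,0,0,-1]
    - [0.003,0,0,0,-1]

```text
clock: 27.28
position: [0.4839, 0.1586, 0.1432]
ee_rot: [-0.148, 0.989, 0.0, 0.001]
ft_force: [6.3, 1.7, -7.3]
grip_width: 0.512
grasp_force: 57.1
```

```bash
python3 - <<'E'
from h import *
o,T=st(); print("tool F",T.T@o["ft_force"],"L",o["position"]@T[:,1],"n",-o["position"]@T[:,0])
def cr(c,p,r):
    u,v=proj(c,p).astype(int); return cv2.resize(cv2.cvtColor(c["img"],cv2.COLOR_RGB2BGR)[v-r:v+r,u-r:u+r],(400,400),interpolation=cv2.INTER_CUBIC)
p=[.4855,.1595,.145]
cv2.imwrite("pics/j.png",np.hstack([cr(camera("side"),p,24),cr(camera("top"),p,40)]))
E
```

```text
t 27.27 pos [0.4839 0.1586 0.1432] x [-0.956 -0.294 -0.002] y [-0.294  0.956  0.   ] z [ 0.002  0.001 -1.   ] F [ 6.3  1.7 -7.3] M [ 0.34 -1.36 -0.01] w 0.512 g 57.1
tool F [-6.53191892 -0.20290808  7.30887391] L 0.00948405899826812 n 0.5094516047901442
```

View pics/j.png

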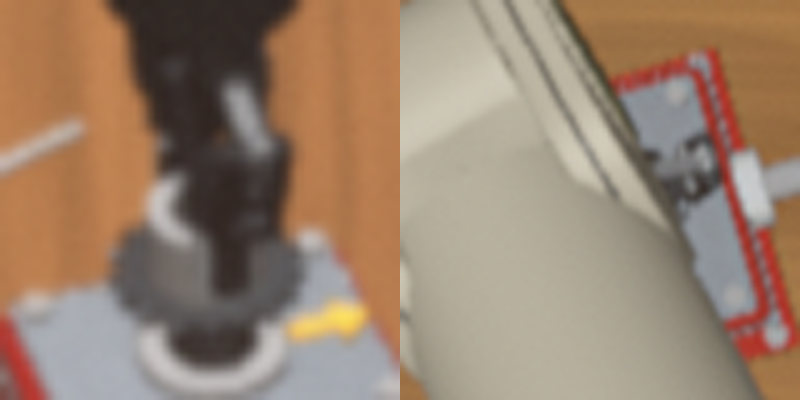

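The sprocket sits level around the shaft above the boss, at about (210,270), and the screw is pressed on the flat at 6.5 N. I'll hand it in.

```bash
python3 -c "
from h import *
print(ticket.hand_in())"
```

```text
the job is handed in; nothing more can be done
None
```

The job is handed in at about 27 s: the flat is turned to the pointer, and the sprocket is still gripped upright over the shaft with its screw pressing the flat at dimple height with about 6.5 N. By touch the flat is within a couple of degrees, though the camera view leaned up to 10° off. The screw's contact point is inferred from touch and tool height, not seen.

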